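# Load the slide tray into the fluorescence viewer and hold its screen at the index

### The arm

A 6-joint arm with a two-finger parallel gripper is mounted at the origin on the work surface. World frame = base frame: x ahead of the robot, y to its left, z up, the work surface at z = 0. Lengths are in m, angles in rad, forces in N, time in s.
With the tool pointing down it reaches from about 0.375 to 0.75 m from the base axis. Payload 9 kg.
Tool frame: the origin (TCP) lies between the finger pads; the fingertips stand 25 mm ahead of it and the grasp point (between the pads) lies 6 mm ahead of it (bot.nose_length is the distance from the TCP to the fingertips, in m); z points along the fingers, y is the line along which they close (so a half turn about z gives the same grasp; the last joint's range is limited). The gripper opens to 85 mm and grips with 20 to 120 N. Pads are 22 mm wide; open, the fingers measure 114 mm over their backs; the gripper's body (76 mm by 85 mm) begins 54 mm behind the grasp point. The pads swing forward as they close: fully open they stand 13 mm farther back than shut.
Start: joints at [0.927, 0.104, 0.097, 1.564, 0, 1.353], TCP at [0.248, 0.546, 0.256] pointing down, gripper open.
Joint ranges: [-2.99, 2.99], [-0.84, 1.86], [-1.1, 1.16], [-1.84, 2.11], [-1.51, 1.56], [-3.14, 3.14]. Speed limits (rad/s): [2.22, 2.22, 2.57, 3.14, 3.14, 3.14].

### API

Orientations are given as [roll, pitch, yaw] about the fixed x, y, z axes, in that order (R = Rz(yaw) Ry(pitch) Rx(roll)).
In Python, from station import monitor, optics, workorder, bot gives the robot as it stands.
- The arm moves only by the tool arm_command, never from a script. Its argument "series" is a list of rows, each a list of 7 numbers: the shift along the tool's x, y, z in cm, then the turn, a rotation vector about the tool's x, y, z in degrees, then the closure, from -1 (fully open) to 1 (shut). A call has exactly 10 rows; each row is the pose to reach, as a shift and turn from the pose commanded when the call began, along the tool's axes at that moment; what a row does not reach only later rows make up. A row lasts 1/8 s, in which the tool goes at most 62.5 mm and 10.7 degrees, less where a joint would pass 70% of its speed; a pose out of reach is approached as far as the arm can. A call with a gripper value outside its range is refused whole. The fingers move at their own pace and stop on an object; "newtons" is the grip in N (left out, the last holds). Time passes only in rows, so rows that repeat a pose let the fingers close, or fill a call up. It gives the time, the measured TCP pose, the force, the opening and the grip force at its end, in the units of the state.
- monitor.state(): the state, without advancing time (a new reading comes with each control period).
- optics.get_image(name): name is "scene" or "top" or "wrist"; returns a dict with "img" (480x640x3 uint8, blue, green, red), "depth" (480x640 float32, m along the optical axis (not along the pixel's ray), 0 where there is no reading), "fovy" (degrees; the focal length in pixels is half the picture's height over the tangent of half this angle, whatever the lens; pixels are square), "cx", "cy" (the principal point, pixels), "world_to_cam" (4x4, takes a point from world to camera coordinates); the wrist camera has in their place "T_tool_cam" (4x4, takes a point from camera to tool coordinates, whose origin is the TCP and whose axes are the flange's). Camera axes: x right, y up, looking along -z (the intrinsics and any distortion apply to the point x, -y, -z); pixel columns grow to the right and rows downward; lengths in m; the calibration is good to about 2 mm. A picture is of the moment at which its call begins: read the wrist's pose just before it.
- workorder.hand_in(): hands the job in; it is judged then, once.
The state is a dict: "time": time; "joints": joint angles; "qd": joint speeds; "tau": joint torques, N m; "eef_pos": TCP position; "tcp_rot": TCP orientation; "ft_force": force on the tool from outside, world axes, zero at the start; "moment": the same for the moment, N m; "finger_gap": finger opening in m; "gripper_force": force on a finger pad.
Only numpy, scipy, OpenCV 4.12 (cv2) and the standard library are available. Lean on these libraries where they do the work, as an engineer would, in place of code of your own. Each camera call takes 0.05 s, during which the arm holds its last target. There are 200 camera calls.

### The job

Set up the fluorescence viewer for picking: fetch the steel slide tray with the upright handle from the green board, keep it level, and slide it between the guides in under the amber screen until it is fully home against the rear stop. Then lift the screen by its black handle until the clamp stud on its side lines up with the index clip on the arc, and hold it there steadily so that I can tighten the thumb nut: finish while still holding the screen, which falls shut if let go. Leave the index clip, the dish, the dropper bottle, the slide box and the mug where they are.

Things in the scene. Friction and masses are not known exactly. Their poses are not given: they have to be found in the camera images.
- viewer: Fluorescence viewer fixed to the bench: white lamp housing 300 (x) x 280 (y) x 70 mm high; its top is the deck. Origin: centre of its underside; x runs from its front (robot side) to its back, z up. The amber screen's hinge line runs along y at x +115, z 104 mm; the screen reaches forward to x -75 and, when down, leaves a front slot 29 mm high above the deck. Low knob and switch in front corners.
- guide_mouth (a point): Point on the deck midway between the front ends of the two tray guides (viewer x -85, y 0, z 70 mm); axes as the viewer's. The guides are 8 mm high, inner faces 96 mm apart, and run back to the rear stop 109 mm further. From here lead-ins flare forward, to 120 mm apart 40 mm ahead (-x) of this point.
- tray_stop (a point): Middle of the front face of the rear stop, at deck height (viewer x +24, y 0, z 70 mm); axes as the viewer's. The tray's leading edge touches it when fully home: the tray's origin is then 52 mm ahead (-x) of it, on the deck, and the tray's handle stays outside, in front of the screen.
- screen_handle: Black round grip, 22 mm diameter, 44 mm long along y, ahead of the middle of the screen's front edge on two lugs; revolves freely about its own axis. Origin: its centre, 212 mm from the hinge line; with the screen down it overhangs the deck at viewer x -97, z 104 mm (23 mm clear under it). At the start x points to the hinge. Pinch it from above on its flat ends: the screen then pivots about it.
- stud (a point): Clamp stud with loose black thumb nut (18 mm) on the right-hand (-y) side of the screen, in the slot of the aluminium arc stay, 140 mm from the hinge line, at the screen's angle (level with the hinge when down). Point: on the stud's axis at the arc's outer face (viewer y -153.5). The screen starts down, swings up to 1.3 rad, weighs 0.3 to 0.6 kg, is free on its hinge and falls shut if let go.
- index (a point): Setting mark: the point of the arc's slot, 140 mm from the hinge axis, at the small dark steel index clip (7 mm wide) that sits astride the arc's outer rim and sticks outwards. The stud is at the mark when stud coincides with this point. The clip is set between 0.5 and 0.9 rad up the arc and is stiff to move.
- tray: Loose steel slide tray, 0.15 to 0.31 kg, three glass slides fixed in it: plate 104 (x) x 90 (y) x 10 mm high. Origin: centre of the plate's underside; leading edge at x +52 mm. From the rear edge (x -52 mm) a neck 12 mm wide, 6 mm high runs to -x and ends in an upright handle plate 30 mm long (x), 12 mm thick (y), 40 mm high, centred at x -102 mm.
- tray_grip (a point): Point in the tray's upright handle to pinch across its 12 mm thickness (along the tray's y): tray x -102 mm, 26 mm above the tray's underside, 14 mm below the handle's top; axes as the tray's.
- board: Green-topped white dissecting board 300 (x) x 260 (y) x 12 mm, fixed on the bench; the tray lies on it. Origin: centre of its underside.
- dish: Small closed clear dish, 63 mm diameter, 15 mm high, on the board: leave alone. Origin: centre of its underside.
- dropper: White dropper bottle, 28 mm diameter, 78 mm high, on the bench: leave alone. Origin: centre of its underside.
- slide_box: Small carton of slides 80 x 55 x 34 mm on the bench: leave alone. Origin: centre of its underside.
- mug: White mug with pens, 82 mm diameter, 95 mm high (pens to 160 mm), on the bench: leave alone. Origin: centre of its underside.
Not all that is in view belongs to the job. Of the things that look like the tray, the largest one is meant.

How it is judged:
By the outcome, as a careful person would: the job done as asked, in the order asked, and still so for the second after the job is handed in, while the arm keeps its last pose, push and grip.
It also fails if it takes over 58 s, if anything falls off the work surface, if the arm or the gripper's body presses on something with over 40 N, if the wrist force passes 120 N, or if a joint passes its speed limit or range.

## Working session

There is one attempt and no reset: what is moved stays moved. The work goes in short steps, Python scripts to look and compute and a tool call to move; the robot and the scene stay as the last step left them, time stands still between calls to the robot, and variables do not carry over. Pictures are saved under pics/ and viewed, at most 10 in all, crops included, and the job is handed in when it is done.

Besides the shell and the picture viewer there is one more tool, called after "Request:" as a command line: name --pt "numbers of a row" for each row, then --argument value for the rest. arm_command: Moves the arm, as the interface text tells. Its arguments: {"type":"object","properties":{"series":{"type":"array","items":{"type":"array","items":{"type":"number"}}},"newtons":{"type":"number"}},"required":["series"]}

```bash
ls; mkdir -p pics; cat > h.py <<'E'
import numpy as np, cv2
from scipy.spatial.transform import Rotation as R
from station import monitor, optics, workorder, bot
def cam(name):
    s=monitor.state(); d=optics.get_image(name)
    f=240/np.tan(np.radians(d['fovy'])/2)
    if 'world_to_cam' in d: T=np.linalg.inv(np.array(d['world_to_cam']))
    else:
        W=np.eye(4); W[:3,:3]=R.from_euler('xyz',s['tcp_rot']).as_matrix(); W[:3,3]=s['eef_pos']; T=W@np.array(d['T_tool_cam'])
    d['T']=T; d['f']=f; return d
def ray(d,u,v):
    c=np.array([(u-d['cx'])/d['f'],-(v-d['cy'])/d['f'],-1.]); return d['T'][:3,3], d['T'][:3,:3]@c
def onz(d,u,v,z):
    o,r=ray(d,u,v); return o+r*(z-o[2])/r[2]
def bydepth(d,u,v):
    o,r=ray(d,u,v); return o+r*d['depth'][int(v),int(u)]
def cloud(d):
    v,u=np.mgrid[0:480,0:640]; c=np.stack([(u-d['cx'])/d['f'],-(v-d['cy'])/d['f'],-np.ones(u.shape)],-1)*d['depth'][...,None]
    return c@d['T'][:3,:3].T+d['T'][:3,3]
def pix(d,p):
    c=np.linalg.inv(d['T'])@np.append(p,1); return d['cx']+d['f']*c[0]/-c[2], d['cy']-d['f']*c[1]/-c[2]
E
python3 - <<'E'
from h import *
print(monitor.state())
for n in ['scene','top','wrist']:
    d=cam(n); cv2.imwrite(f'pics/{n}0.png',d['img']); np.savez(f'{n}0.npz',**{k:v for k,v in d.items()})
    print(n,d['f'],d['cx'],d['cy'],d['T'][:3].round(3).tolist(),[k for k in d])
E
```

```text
pics
{'time': 0.0, 'joints': array([9.27296933e-01, 1.04690730e-01, 9.64803716e-02, 1.56387236e+00,
       1.41494417e-05, 1.35310383e+00]), 'qd': array([-5.41021807e-05, -1.54711424e-03, -9.31933044e-04,  2.88945194e-03,
       -9.99018756e-04, -2.60227330e-03]), 'tau': array([ 1.31836947e-03, -5.56923079e+01,  5.03653693e+01,  1.64468971e-02,
       -2.64348391e-04, -6.08351769e-07]), 'eef_pos': array([0.24764274, 0.54619856, 0.25553342]), 'tcp_rot': array([-3.14033968e+00, -2.91645965e-04,  2.71578557e+00]), 'ft_force': array([ 0.00333887,  0.42743519, -0.4634621 ]), 'moment': array([ 0.01532724,  0.03112897, -0.05670936]), 'gripper_force': 0.0, 'finger_gap': 0.08535624463723217}
scene 450.7804519207839 315.12767968973714 234.7997932936481 [[-0.792, -0.431, 0.432, 0.956], [0.61, -0.547, 0.573, 0.572], [-0.011, 0.718, 0.696, 0.783]] ['img', 'depth', 'fovy', 'cx', 'cy', 'world_to_cam', 'T', 'f']
top 540.4181660587776 321.7828431685186 239.71492427507727 [[-0.002, 0.983, -0.182, 0.304], [-1.0, -0.003, -0.007, 0.033], [-0.008, 0.182, 0.983, 1.276]] ['img', 'depth', 'fovy', 'cx', 'cy', 'world_to_cam', 'T', 'f']
wrist 421.52033473243876 313.9547972117398 241.31183198244068 [[0.413, -0.867, -0.279, 0.176], [0.911, 0.392, 0.129, 0.579], [-0.003, -0.308, 0.951, 0.374]] ['img', 'depth', 'fovy', 'cx', 'cy', 'T_tool_cam', 'T', 'f']
```

View pics/top0.png

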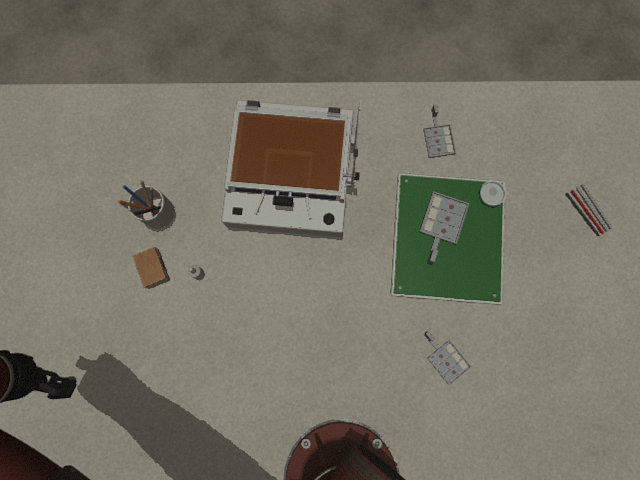

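View pics/scene0.png

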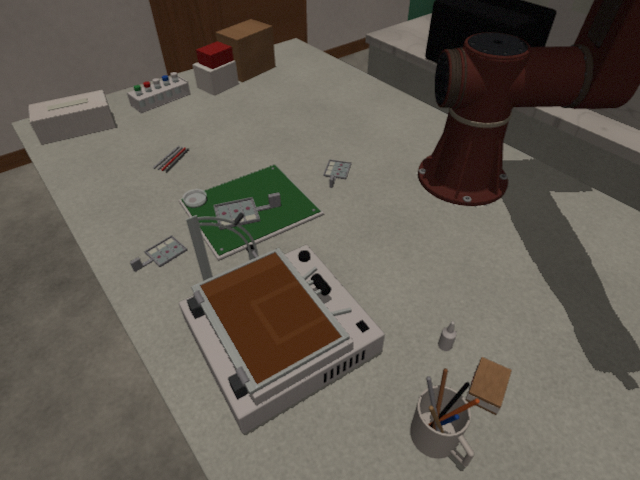

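Top view: three tray look-alikes, at (440,140) on the bench, (443,218) on the green board and (448,360) on the bench. The one on the board is the largest. The viewer is at (285,170) with its black handle at (284,200), and the arc is at (353,150). I'll measure and check with one crop.

```bash
python3 - <<'E'
from h import *
t=dict(np.load('top0.npz')); s=dict(np.load('scene0.npz'))
a=cv2.resize(t['img'][180:280,385:515],None,fx=3,fy=3,interpolation=3)
b=cv2.resize(s['img'][195:285,170:290],None,fx=5,fy=5,interpolation=3)
c=cv2.resize(t['img'][95:245,215:370],None,fx=2.4,fy=2.4,interpolation=3)
W=np.zeros((600,800,3),np.uint8)
A=np.zeros((300,390,3),np.uint8);W[:300,:390]=a
W[:c.shape[0],400:400+c.shape[1]]=c[:, :400]
bb=cv2.resize(s['img'][205:265,185:275],None,fx=4.4,fy=4.4,interpolation=3); W[310:310+bb.shape[0],:bb.shape[1]]=bb
cv2.imwrite('pics/crop1.png',W)
P=cloud(t)
# tray: non green region on board w/ plate height
hsv=cv2.cvtColor(t['img'],cv2.COLOR_BGR2HSV)
g=((hsv[...,0]>45)&(hsv[...,0]<80)&(hsv[...,1]>100)).astype(np.uint8)
cn=max(cv2.findContours(g,0,2)[0],key=cv2.contourArea)
bm=np.zeros_like(g);cv2.drawContours(bm,[cn],-1,1,-1)
r=cv2.minAreaRect(cn); print('board px',r, [onz(t,*p,0.012).round(4).tolist() for p in cv2.boxPoints(r)])
ins=((bm==1)&(g==0)).astype(np.uint8)
n,l,st,ce=cv2.connectedComponentsWithStats(ins)
for i in range(1,n):
    if st[i,4]>80: print(i,st[i],ce[i])
i=max((k for k in range(1,n)),key=lambda k:st[k,4])
m=(l==i).astype(np.uint8)
pl=cv2.morphologyEx(m,cv2.MORPH_OPEN,np.ones((17,17)))
r=cv2.minAreaRect(max(cv2.findContours(pl,0,2)[0],key=cv2.contourArea)); box=cv2.boxPoints(r)
w=np.array([onz(t,*p,0.022) for p in box]); print('plate',r,w.round(4).tolist(),'sides',np.linalg.norm(w-np.roll(w,1,0),axis=1).round(4),'c',w.mean(0).round(4))
hz=(m==1)&(P[...,2]>0.04)&(P[...,2]<.07)
v,u=np.nonzero(hz); print('handle px n',len(u),u.mean(),v.mean(),onz(t,u.mean(),v.mean(),.052).round(4),P[hz].mean(0).round(4), 'medz plate',np.median(P[pl==1][:,2]))
# deck
z=P[...,2]; dk=(z>.06)&(z<.08)&(P[...,0]>.35)&(abs(P[...,1]-.1)<.25)
v,u=np.nonzero(dk);Q=P[dk];print('deck',len(u),Q.min(0),Q.max(0),np.median(Q[:,2]))
hull=cv2.convexHull(np.stack([u,v],1).astype(np.int32)); r=cv2.minAreaRect(hull);print(r,[onz(t,*p,.07).round(4).tolist() for p in cv2.boxPoints(r)])
E
```

```text
board px ((450.1595153808594, 238.44747924804688), (105.91832733154297, 119.14253234863281), 3.5763344764709473) [[0.4072, -0.1244, 0.012], [0.6955, -0.15, 0.012], [0.6777, -0.405, 0.012], [0.3912, -0.3694, 0.012]]
15 [ 419  191   51   74 1950] [443.16871795 220.94666667]
plate ((444.5, 217.5), (43.0, 41.0), 90.0) [[0.6416, -0.202, 0.022], [0.6412, -0.2999, 0.022], [0.5367, -0.2946, 0.022], [0.537, -0.1982, 0.022]] sides [0.1047 0.0979 0.1047 0.0965] c [ 0.5891 -0.2487  0.022 ]
handle px n 79 433.0 255.1139240506329 [ 0.4938 -0.2118  0.052 ] [ 0.494  -0.212   0.0511] medz plate 0.018262330713801456
deck 4670 [ 0.45504979 -0.03578101  0.06001255] [0.86809654 0.33814569 0.07995784] 0.07085111502674546
((273.76544189453125, 190.89678955078125), (152.52752685546875, 176.84117126464844), 5.314545154571533) [[0.4547, 0.3399, 0.07], [0.8783, 0.3187, 0.07], [0.8404, -0.0439, 0.07], [0.4219, -0.0014, 0.07]]
```

View pics/crop1.png

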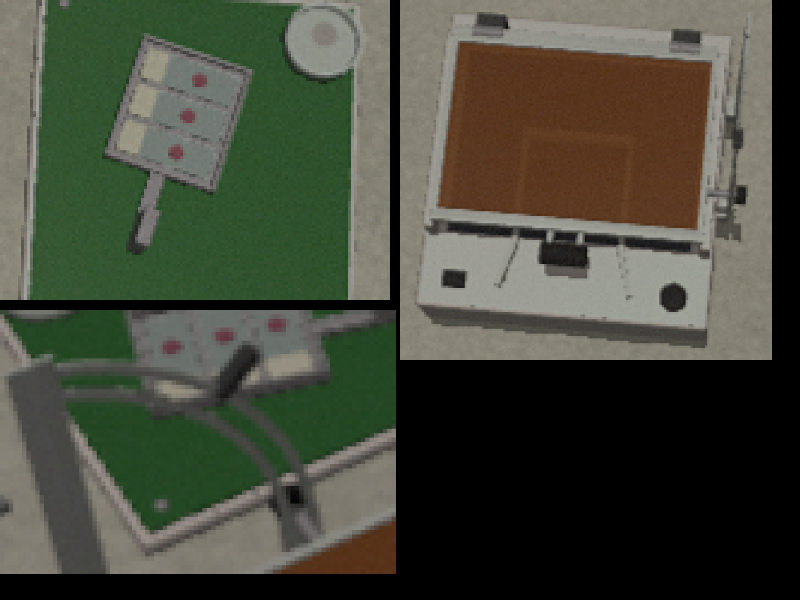

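The crop shows the board's tray clearly, with plate, neck and handle at top px (433,253), so I choose that one. The scene crop shows the dark clip across the arc's outer rim at about scene px (239,219), and the stud nut near (252,247). Next I'll refine the tray and viewer estimates and compute the first move.

```bash
cat >> h.py <<'E'
def goal(pos,yaw,pitch=0.,cur=None):
    "shift cm / rotvec deg in tool axes from the current pose; pitch = world rotation about viewer-ish -y tilt"
    s=monitor.state(); Rc=R.from_euler('xyz',s['tcp_rot']); Rg=R.from_euler('z',yaw)*R.from_euler('x',np.pi)*R.from_euler('y',pitch)
    sh=Rc.inv().apply(np.array(pos)-s['eef_pos'])*100; rv=(Rc.inv()*Rg).as_rotvec(degrees=True)
    return sh.round(2).tolist(), rv.round(2).tolist()
E
python3 - <<'E'
from h import *
t=dict(np.load('top0.npz')); P=cloud(t)
hsv=cv2.cvtColor(t['img'],cv2.COLOR_BGR2HSV)
g=((hsv[...,0]>45)&(hsv[...,0]<80)&(hsv[...,1]>100)).astype(np.uint8)
m=np.zeros_like(g); m[190:268,415:472]=1-g[190:268,415:472]; 
n,l,st,ce=cv2.connectedComponentsWithStats(m); i=l[218,443]; m=(l==i).astype(np.uint8)
pl=cv2.morphologyEx(m,cv2.MORPH_OPEN,cv2.getStructuringElement(cv2.MORPH_ELLIPSE,(15,15)))
c=max(cv2.findContours(pl,0,2)[0],key=cv2.contourArea)
w=np.array([onz(t,*p[0],.022)[:2] for p in c],np.float32)
r=cv2.minAreaRect((w*1000).astype(np.float32)); print('plate',r)
hz=(m==1)&(P[...,2]>0.045)&(P[...,2]<.06); h=P[hz][:,:2]; cov=np.cov(h.T); ev=np.linalg.eigh(cov)[1][:,1]
mu=np.array(r[0])/1000; d=mu-h.mean(0); print('handle',h.mean(0),'yaw axis',np.arctan2(*d[::-1]),'len',np.linalg.norm(d),'handle dir',ev)
# viewer front edge
z=P[...,2]; F=[];
for u in range(232,338):
    vs=np.nonzero(z[200:250,u]>.06)[0]; F.append(onz(t,u,200+vs.max()+.5,.07)[:2])
F=np.array(F); k=np.polyfit(F[:,1],F[:,0],1); res=F[:,0]-np.polyval(k,F[:,1]); ok=abs(res)<.004; k=np.polyfit(F[ok,1],F[ok,0],1); print('front slope',k,ok.sum(),'yaw',-np.arctan(k[0]))
L=[];Rr=[]
for v in range(208,218):
    us=np.nonzero(z[v,200:380]>.06)[0]+200; L.append(onz(t,us.min()-.5,v,.07)[:2]); Rr.append(onz(t,us.max()+.5,v,.07)[:2])
L=np.array(L);Rr=np.array(Rr); yaw=-np.arctan(k[0]); ex=np.array([np.cos(yaw),np.sin(yaw)]); ey=np.array([-ex[1],ex[0]])
yl=np.median(L@ey); yr=np.median(Rr@ey); print('width',yl-yr)
fx=np.median(F[ok]@ex); O=ex*(fx+.15)+ey*(yl+yr)/2; print('viewer O',O)
for nm,x in [('tray home grip',-130),('start grip',-272),('handle',-97)]: print(nm,O+ex*x/1000)
b=(t['img'].max(2)<60); b[:190]=0;b[212:]=0;b[:,:265]=0;b[:,305:]=0
v,u=np.nonzero(b);print('handle dark',u.min(),u.max(),v.min(),v.max(),onz(t,u.mean(),v.mean(),.11))
print('go',goal([.42,.12,.33],np.pi+yaw))
E
```

```text
plate ((587.8223266601562, -248.01084899902344), (93.22950744628906, 110.46958923339844), 70.17292022705078)
handle [ 0.49427029 -0.21241186] yaw axis -0.36360660522847854 len 0.10009630626440667 handle dir [-0.94274457  0.33351562]
front slope [0.09485632 0.54283122] 97 yaw -0.09457334865006732
width 0.2796087930498402
viewer O [0.70496672 0.12100906]
tray home grip [0.57554765 0.13328528]
start grip [0.43418221 0.14669468]
handle [0.60840018 0.13016901]
handle dark 265 304 190 206 [0.61521194 0.12713334 0.11      ]
go ([-33.3, -31.71, -7.4], [-0.05, -0.02, -18.98])
```

Request:
arm_command --pt "-3.5 -3.3 -0.7 0 0 -2 -1" --pt "-7.5 -7 -1.6 0 0 -4.5 -1" --pt "-11.5 -11 -2.5 0 0 -6.5 -1" --pt "-15.5 -15 -3.5 0 0 -9 -1" --pt "-19.5 -19 -4.4 0 0 -11.5 -1" --pt "-23.5 -23 -5.3 0 0 -13.5 -1" --pt "-27.5 -26.5 -6.2 0 0 -16 -1" --pt "-31 -29.5 -7 0 0 -18 -1" --pt "-33.3 -31.7 -7.4 0 0 -19 -1" --pt "-33.3 -31.7 -7.4 0 0 -19 -1"

```text
time: 1.4
eef_pos: [0.4208, 0.1186, 0.3302]
tcp_rot: [-3.141, -0.0, 3.044]
ft_force: [0.4, 1.0, 0.4]
finger_gap: 0.0853
gripper_force: 0.0
```

```bash
python3 - <<'E'
from h import *
s=monitor.state(); print(s['eef_pos'],s['tcp_rot'],s['time'])
d=cam('wrist'); cv2.imwrite('pics/w1.png',d['img']); np.savez('w1.npz',**d)
ps=.543
for u,v in [(320,240),(320,470),(320,20)]: print(bydepth(d,u,v).round(3))
E
```

```text
[0.42075194 0.11858841 0.33021489] [-3.14148557e+00 -1.02539289e-04  3.04419757e+00] 1.4
[0.485 0.119 0.002]
[0.41  0.121 0.384]
[0.266 0.139 0.002]
```

View pics/w1.png

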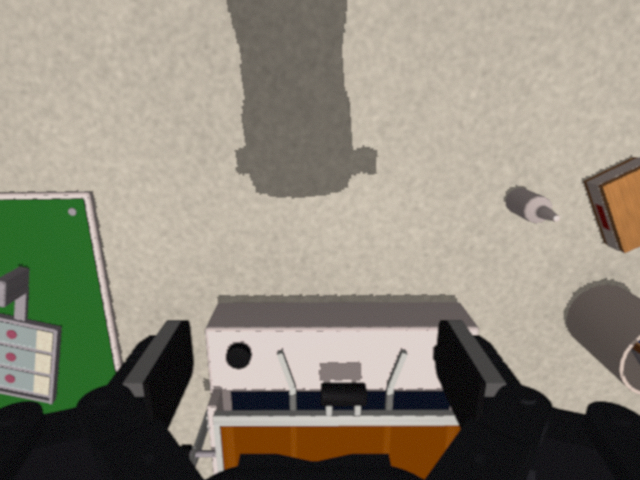

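The wrist view is upside down, with forward at the bottom. The deck's front edge is at row ~329, the lead-ins are at (281,350) and (404,350), and the black handle is at (344,394). I'll refine the viewer pose from this.

```bash
python3 - <<'E'
from h import *
d=dict(np.load('w1.npz')); g=cv2.cvtColor(d['img'],cv2.COLOR_BGR2GRAY).astype(float)
gy=cv2.Sobel(cv2.GaussianBlur(g,(3,3),0),cv2.CV_64F,0,1)
F=[]
for u in range(215,430,3):
    v=318+np.argmax(gy[318:340,u]); a,b,c=gy[v-1:v+2,u]; F.append(onz(d,u,v+.5*(a-c)/(a-2*b+c),.07)[:2])
F=np.array(F);k=np.polyfit(F[:,1],F[:,0],1);r=F[:,0]-np.polyval(k,F[:,1]);ok=abs(r)<.003;k=np.polyfit(F[ok,1],F[ok,0],1);yaw=-np.arctan(k[0]);print(k,yaw,ok.sum())
b=(d['img'].max(2)<50).astype(np.uint8); sub=np.zeros_like(b); sub[378:410,310:380]=b[378:410,310:380]
n,l,st,ce=cv2.connectedComponentsWithStats(sub); i=1+np.argmax(st[1:,4]); print(st[i],ce[i],'handle',onz(d,*ce[i],.107),bydepth(d,*ce[i]), 'ends',onz(d,st[i,0],ce[i][1],.104),onz(d,st[i,0]+st[i,2],ce[i][1],.104))
# lead-ins: bright ridge vs deck, rows 350..405
for v in (352,358,364,370,376):
    row=cv2.GaussianBlur(g,(3,3),0)[v]; print(v,row[274:300].astype(int).tolist(),row[384:412].astype(int).tolist())
# deck left corner
print('left corner',onz(d,208,328,.07))
E
```

```text
[0.09476013 0.54431801] -0.09447801350393673 72
[ 310  383   70   27 1524] [344.10761155 397.0347769 ] handle [0.61205967 0.1292661  0.107     ] [0.60618135 0.12921126 0.11443374] ends [0.61123855 0.09617532 0.104     ] [0.61779159 0.16412488 0.104     ]
352 [211, 201, 176, 141, 113, 101, 100, 102, 112, 137, 172, 199, 210, 213, 212, 213, 213, 213, 213, 213, 214, 214, 213, 213, 213, 213] [213, 213, 213, 213, 213, 213, 212, 212, 213, 213, 213, 213, 211, 201, 174, 136, 105, 99, 107, 111, 111, 119, 143, 176, 201, 210, 213, 213]
358 [213, 212, 211, 208, 204, 200, 199, 197, 189, 168, 144, 142, 168, 196, 210, 212, 212, 212, 212, 212, 213, 213, 213, 213, 212, 212] [212, 213, 212, 212, 213, 213, 212, 212, 213, 212, 207, 190, 156, 119, 105, 126, 159, 184, 195, 198, 199, 202, 207, 211, 212, 213, 213, 213]
364 [213, 213, 213, 213, 212, 209, 204, 200, 198, 197, 192, 177, 152, 141, 160, 189, 207, 212, 213, 213, 213, 213, 212, 213, 213, 212] [212, 212, 212, 213, 212, 212, 213, 211, 199, 169, 129, 102, 109, 140, 172, 191, 197, 199, 201, 204, 208, 211, 213, 213, 213, 212, 212, 212]
370 [213, 213, 213, 213, 213, 212, 212, 210, 206, 201, 199, 197, 192, 178, 153, 136, 149, 181, 204, 211, 212, 213, 213, 212, 212, 213] [213, 213, 213, 213, 212, 206, 190, 159, 121, 106, 125, 159, 184, 194, 197, 199, 202, 206, 209, 212, 213, 213, 213, 213, 213, 213, 213, 212]
376 [213, 213, 212, 212, 212, 212, 213, 213, 213, 211, 207, 202, 199, 197, 195, 184, 161, 142, 149, 177, 201, 211, 213, 213, 213, 213] [213, 213, 212, 205, 186, 151, 118, 114, 140, 172, 191, 197, 198, 200, 204, 208, 211, 212, 212, 212, 213, 213, 213, 213, 213, 212, 212, 212]
left corner [ 0.54500855 -0.00119908  0.07      ]
```

```bash
python3 - <<'E'
from h import *
d=dict(np.load('w1.npz')); yaw=-.0945; ex=np.array([np.cos(yaw),np.sin(yaw)]); ey=np.array([-ex[1],ex[0]])
for a,b,v in [(285.5,395.5,358),(288,393.5,364),(290.5,391.5,370),(293,389.5,376)]:
    A,B=onz(d,a,v,.07)[:2],onz(d,b,v,.07)[:2]; print('mid ey',(A+B)@ey/2,'gap',np.linalg.norm(A-B),'ex',(A+B)@ex/2)
h=onz(d,344,395,.107)[:2]; print('handle',h@ex,h@ey)
O=np.array([.70496672,.12100906]); print('O',O@ex,O@ey,'front ex wrist',np.array([.54432+.09476*.12,.12])@ex)
print(goal([.494,-.212,.16],np.pi-.352))
E
```

```text
mid ey 0.18479285309650667 gap 0.11399066115885834 ex 0.5779490610307896
mid ey 0.1851744507139256 gap 0.10988210888780658 ex 0.5851628650346419
mid ey 0.18555991197506647 gap 0.10573165238672914 ex 0.5924502644579895
mid ey 0.18594929585376171 gap 0.10153864727162135 ex 0.599812391311104
handle 0.594787551694387 0.1862937909688227
O 0.690402953634341 0.18698938612290278 front ex wrist 0.5418886859196665
([-10.54, -32.3, 17.0], [0.01, -0.03, 14.64])
```

Request:
arm_command --pt "-1 -3 1.2 0 0 1.5 -1" --pt "-2.5 -7 2.8 0 0 3.2 -1" --pt "-4 -12 5 0 0 5.5 -1" --pt "-5.5 -17 8 0 0 8 -1" --pt "-7.2 -22 11 0 0 10.5 -1" --pt "-8.8 -27 14 0 0 12.5 -1" --pt "-10 -30.5 16.2 0 0 14 -1" --pt "-10.5 -32.3 17 0 0 14.6 -1" --pt "-10.5 -32.3 17 0 0 14.6 -1" --pt "-10.5 -32.3 17 0 0 14.6 -1"

```text
time: 2.7
eef_pos: [0.4947, -0.21, 0.1613]
tcp_rot: [3.141, 0.001, 2.794]
ft_force: [0.4, 0.1, -0.1]
finger_gap: 0.0854
gripper_force: 0.0
```

```bash
python3 - <<'E'
from h import *
s=monitor.state(); print(s['eef_pos'],s['tcp_rot'],s['time'])
d=cam('wrist'); cv2.imwrite('pics/w2.png',d['img']); np.savez('w2.npz',**d)
P=cloud(d); m=(P[...,2]>.044)&(P[...,2]<.060)&(np.hypot(P[...,0]-.494,P[...,1]+.212)<.03)
h=P[m]; print(len(h),h.mean(0)); v,u=np.nonzero(m)
w=np.array([onz(d,a,b,.052)[:2] for a,b in zip(u,v)]); r=cv2.minAreaRect((w*1000).astype(np.float32)); print(r)
E
```

```text
[ 0.49472488 -0.21002771  0.16132218] [3.14147602e+00 8.74135095e-04 2.79419803e+00] 2.7
1092 [ 0.49294026 -0.21414294  0.05211869]
((493.1238708496094, -214.39576721191406), (11.881229400634766, 31.47220802307129), 70.19476318359375)
```

View pics/w2.png

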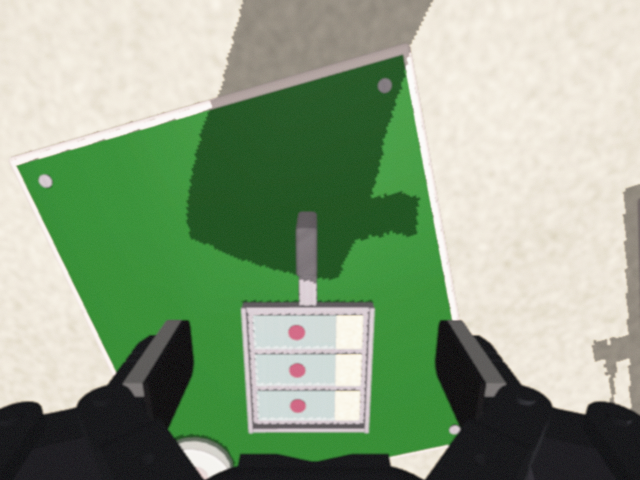

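The view shows the tray handle top at (307,243), centred between the fingers; it measures 11.9 x 31.5 mm, as it should. Going down to grip.

```bash
python3 - <<'E'
from h import *
print(goal([.4931,-.2144,.044],np.pi-.3456))
E
```

```text
([0.03, -0.46, 11.74], [-0.0, 0.07, -0.09])
```

Request:
arm_command --newtons 110 --pt "0 -0.3 2 0 0 0 -1" --pt "0 -0.5 5 0 0 0 -1" --pt "0 -0.5 8 0 0 0 -1" --pt "0 -0.5 10.5 0 0 0 -1" --pt "0 -0.5 11.7 0 0 0 -1" --pt "0 -0.5 11.7 0 0 0 -1" --pt "0 -0.5 11.7 0 0 0 1" --pt "0 -0.5 11.7 0 0 0 1" --pt "0 -0.5 11.7 0 0 0 1" --pt "0 -0.5 11.7 0 0 0 1"

```text
time: 4.0
eef_pos: [0.4928, -0.216, 0.0436]
tcp_rot: [3.142, 0.0, 2.793]
ft_force: [-0.2, 1.0, 1.2]
finger_gap: 0.0121
gripper_force: 1.3
```

Request:
arm_command --pt "0 0 0 0 0 0 1" --pt "0 0 0 0 0 0 1" --pt "0 0 0 0 0 0 1" --pt "0 0 -0.4 0 0 0 1" --pt "0 0 -1 0 0 0 1" --pt "0 0 -2 0 0 0 1" --pt "0 0 -3 0 0 0 1" --pt "0 0 -4 0 0 0 1" --pt "0 0 -4.5 0 0 0 1" --pt "0 0 -4.5 0 0 0 1"

```text
time: 5.25
eef_pos: [0.4928, -0.2161, 0.0888]
tcp_rot: [-3.141, 0.001, 2.793]
ft_force: [-0.1, 0.2, -2.9]
finger_gap: 0.0109
gripper_force: 107.0
```

```bash
python3 - <<'E'
from h import *
s=monitor.state(); print(s['eef_pos'],s['tcp_rot'],s['time'],s['ft_force'],s['moment'],s['finger_gap'],s['gripper_force'])
d=cam('wrist'); P=cloud(d); cv2.imwrite('pics/w3.png',d['img']); np.savez('w3.npz',**d)
Rt=R.from_euler('xyz',s['tcp_rot']); Q=Rt.inv().apply((P-s['eef_pos']).reshape(-1,3)).reshape(P.shape)
# plate: tool x from -0.155..-0.05, |y|<.045
for a in (-.055,-.08,-.105,-.13,-.15):
    m=(abs(Q[...,0]-a)<.006)&(abs(Q[...,1])<.05)&(Q[...,2]<.08)&(Q[...,2]>-.02); q=Q[m]; print(a,m.sum(),np.median(q[:,2]) if m.sum() else None)
t=cam('top'); np.savez('t3.npz',**t); Pt=cloud(t); v,u=np.mgrid[0:480,0:640]
Q=Rt.inv().apply((Pt-s['eef_pos']).reshape(-1,3)).reshape(Pt.shape)
for a in (-.055,-.08,-.105,-.13,-.15):
    m=(abs(Q[...,0]-a)<.006)&(abs(Q[...,1])<.04)&(Q[...,2]<.05)&(Q[...,2]>-.02); q=Q[m]; print('top',a,m.sum(),np.median(q[:,2]) if m.sum() else None)
E
```

```text
[ 0.49283692 -0.21607453  0.08875508] [-3.14147683e+00  7.03999593e-04  2.79258860e+00] 5.25 [-0.06911637  0.23188048 -2.90523827] [0.02802858 0.10097833 0.01872941] 0.010943561175855904 106.99667572975159
-0.055 1941 0.026552133998215637
-0.08 0 None
-0.105 0 None
-0.13 0 None
-0.15 0 None
top -0.055 41 0.02533859720502203
top -0.08 59 0.026813594763491284
top -0.105 75 0.02585149075870413
top -0.13 84 0.02632629923386436
top -0.15 92 0.026738333481833795
```

The tray is level in the grip: the plate height is constant along its length, and the force shows a load of about 0.3 kg. Computing the carry to the front of the guides.

```bash
cat >> h.py <<'E'
YAW=-.0945; EX=np.array([np.cos(YAW),np.sin(YAW)]); EY=np.array([-EX[1],EX[0]]); O=.6925*EX+.186*EY
def vw(x,y): return O+EX*x+EY*y
E
python3 - <<'E'
from h import *
p=vw(-.280,0); print(p, goal([*p,.165],np.pi+YAW))
E
```

```text
[0.42821036 0.14624685] ([18.42, 31.82, -7.68], [0.02, -0.02, -14.58])
```

Request:
arm_command --pt "0.5 0.5 -2 0 0 0 1" --pt "2 2.2 -4.5 0 0 -1 1" --pt "4.3 6 -6.5 0 0 -3 1" --pt "7 10.5 -7.7 0 0 -5 1" --pt "9.7 15.5 -7.7 0 0 -7.5 1" --pt "12.3 20.5 -7.7 0 0 -9.7 1" --pt "14.8 25 -7.7 0 0 -11.7 1" --pt "16.8 28.8 -7.7 0 0 -13.4 1" --pt "18 31 -7.7 0 0 -14.3 1" --pt "18.4 31.8 -7.7 0 0 -14.6 1"

```text
time: 6.6
eef_pos: [0.4279, 0.147, 0.1649]
tcp_rot: [3.142, -0.001, 3.05]
ft_force: [0.7, -0.4, -2.0]
finger_gap: 0.0105
gripper_force: 107.3
```

```bash
python3 - <<'E'
from h import *
s=monitor.state(); print(s['eef_pos'],s['tcp_rot'],s['time'],s['ft_force'],s['finger_gap'],s['qd'])
p=vw(-.280,0); print(goal([*p,.1035],np.pi+YAW))
t=cam('top'); np.savez('t4.npz',**t); Pt=cloud(t); s=monitor.state(); Rt=R.from_euler('xyz',s['tcp_rot'])
Q=Rt.inv().apply((Pt-s['eef_pos']).reshape(-1,3)).reshape(Pt.shape)
for a in (-.06,-.08,-.105,-.13,-.15):
    m=(abs(Q[...,0]-a)<.006)&(abs(Q[...,1])<.06)&(Q[...,2]<.05)&(Q[...,2]>-.02); q=Q[m]; print('top',a,m.sum(),np.median(q[:,2]),q[:,1].min(),q[:,1].max())
E
```

```text
[0.42792391 0.14698342 0.16492674] [ 3.14153702e+00 -5.60235530e-04  3.04955693e+00] 6.6 [ 0.72348513 -0.41165728 -1.98286589] 0.010461512555593877 [ 0.12956559  0.05084372  0.03868802 -0.01173474 -0.00857925  0.10968062]
([-0.04, -0.07, 6.14], [0.0, -0.03, 0.14])
top -0.06 75 0.025719358312870155 -0.043135652841885766 -0.014269221725341813
top -0.08 82 0.0251839864028887 -0.04320822234694636 -0.012112672524694647
top -0.105 86 0.02537921338738893 -0.04282418459782512 -0.00939309869229203
top -0.13 108 0.025390658062893444 -0.04290154629947274 -0.002843908135277392
top -0.15 116 0.025133029043332582 -0.042820341543439194 0.005507984736581751
```

Request:
arm_command --pt "0 0 1 0 0 0 1" --pt "0 0 2.8 0 0 0 1" --pt "0 0 4.6 0 0 0 1" --pt "0 0 5.7 0 0 0.1 1" --pt "0 0 6.1 0 0 0.1 1" --pt "0 -0.1 6.1 0 0 0.1 1" --pt "-0.4 -0.1 6.1 0 0 0.1 1" --pt "-1 -0.1 6.1 0 0 0.1 1" --pt "-2 -0.1 6.1 0 0 0.1 1" --pt "-2.5 -0.1 6.1 0 0 0.1 1"

```text
time: 7.9
eef_pos: [0.4541, 0.1424, 0.1044]
tcp_rot: [3.142, 0.0, 3.045]
ft_force: [-0.4, -0.1, -1.1]
finger_gap: 0.0107
gripper_force: 107.3
```

```bash
python3 - <<'E'
from h import *
s=monitor.state(); print(s['eef_pos'],s['tcp_rot'],s['time'],s['ft_force'],s['finger_gap'])
d=cam('wrist'); t=cam('top'); np.savez('t5.npz',**t); np.savez('w5.npz',**d)
b=cv2.resize(t['img'][170:250,220:350],(520,320),interpolation=3)
W=np.zeros((600,800,3),np.uint8); W[:320,:520]=b; W[320:600,:560]=cv2.resize(d['img'][200:480],(560,280))[:280]; cv2.imwrite('pics/c5.png',W)
p=vw(-.130,0); print(goal([*p,.1035],np.pi+YAW))
E
```

```text
[0.45414008 0.14235682 0.10440613] [3.14151622e+00 3.74935055e-04 3.04549142e+00] 7.9 [-0.38008201 -0.06353892 -1.09706225] 0.010733207075618431
([-12.42, 0.17, 0.08], [0.0, -0.0, -0.1])
```

View pics/c5.png

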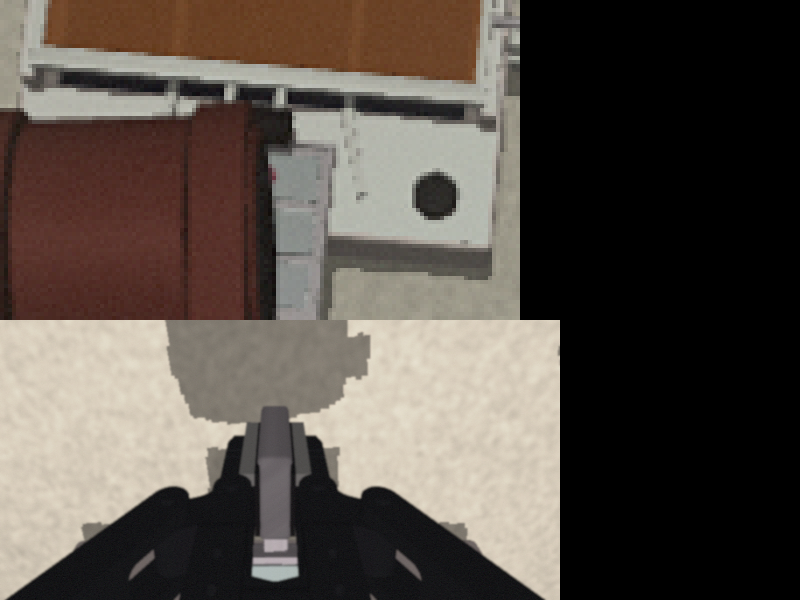

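The tray is between the flared lead-ins: its right edge is at crop (330,185) and the lead-in at (358,195), as expected. Sliding in.

Request:
arm_command --pt "-0.5 0.1 0.1 0 0 -0.1 1" --pt "-1.3 0.2 0.1 0 0 -0.1 1" --pt "-2.3 0.2 0.1 0 0 -0.1 1" --pt "-3.3 0.2 0.1 0 0 -0.1 1" --pt "-4.3 0.2 0.1 0 0 -0.1 1" --pt "-5.3 0.2 0.1 0 0 -0.1 1" --pt "-6.3 0.2 0.1 0 0 -0.1 1" --pt "-7.3 0.2 0.1 0 0 -0.1 1" --pt "-8.2 0.2 0.1 0 0 -0.1 1" --pt "-8.5 0.2 0.1 0 0 -0.1 1"

```text
time: 9.25
eef_pos: [0.5386, 0.1363, 0.1033]
tcp_rot: [3.142, 0.0, 3.047]
ft_force: [-0.1, 0.2, -1.0]
finger_gap: 0.0108
gripper_force: 107.3
```

```bash
python3 - <<'E'
from h import *
s=monitor.state(); print(s['eef_pos'],s['tcp_rot'],s['time'],s['ft_force'],s['moment'],s['finger_gap'])
p=vw(-.130,0); print(goal([*p,.1022],np.pi+YAW))
E
```

```text
[0.53857486 0.13625317 0.10327489] [3.14150188e+00 1.34630107e-05 3.04727496e+00] 9.25 [-0.141557    0.24394539 -0.95636357] [ 0.05000414  0.11961166 -0.03106443] 0.010776005281172151
([-3.92, -0.05, 0.11], [0.01, 0.0, 0.01])
```

Request:
arm_command --pt "-0.4 0 0 0 0 0 1" --pt "-1 0 0 0 0 0 1" --pt "-1.6 0 0.1 0 0 0 1" --pt "-2.2 0 0.1 0 0 0 1" --pt "-2.7 0 0.1 0 0 0 1" --pt "-3.1 0 0.1 0 0 0 1" --pt "-3.3 0 0.1 0 0 0 1" --pt "-3.5 0 0.1 0 0 0 1" --pt "-3.7 0 0.1 0 0 0 1" --pt "-3.8 0 0.1 0 0 0 1"

```text
time: 10.5
eef_pos: [0.5759, 0.1328, 0.1023]
tcp_rot: [3.141, 0.0, 3.047]
ft_force: [-0.5, 1.1, -1.5]
finger_gap: 0.0106
gripper_force: 107.3
```

```bash
python3 - <<'E'
from h import *
s=monitor.state(); print(s['eef_pos'],s['tcp_rot'],s['time'],s['ft_force'],s['moment'],s['finger_gap'], (s['eef_pos'][:2]-O)@EX)
E
```

```text
[0.5759474  0.13276999 0.10230592] [3.14147196e+00 2.59638430e-05 3.04739031e+00] 10.5 [-0.49657166  1.0949298  -1.49784112] [-0.05642165  0.12892301  0.0054357 ] 0.01063230259662875 -0.13165045861390223
```

Request:
arm_command --pt "-0.05 0 0 0 0 0 1" --pt "-0.1 0 0 0 0 0 1" --pt "-0.15 0 0 0 0 0 1" --pt "-0.2 0 0 0 0 0 1" --pt "-0.25 0 0 0 0 0 1" --pt "-0.3 0 0 0 0 0 1" --pt "-0.35 0 0 0 0 0 1" --pt "-0.4 0 0 0 0 0 1" --pt "-0.4 0 0 0 0 0 1" --pt "-0.4 0 0 0 0 0 1"

```text
time: 11.75
eef_pos: [0.5765, 0.1332, 0.1018]
tcp_rot: [3.141, -0.007, 3.048]
ft_force: [-19.8, 2.3, 8.4]
finger_gap: 0.0106
gripper_force: 108.8
```

```bash
python3 - <<'E'
from h import *
s=monitor.state(); print(s['eef_pos'],s['tcp_rot'],s['time'],s['ft_force'],s['moment'],s['finger_gap'], (s['eef_pos'][:2]-O)@EX)
E
```

```text
[0.57653559 0.13316098 0.10182822] [ 3.14138022 -0.00684061  3.04812254] 11.75 [-19.75916997   2.300554     8.40164251] [ 0.3957183   3.29591538 -0.2532429 ] 0.010583684219069212 -0.1311017915454434
```

Contact is firm at about -20 N. The leading edge computes to viewer x ≈ +23 mm against an expected +24, so the tray is home. Next: ease the push, let the tray rest on the deck, open partly, and lift off.

Request:
arm_command --pt "0.2 0 0 0 0 0 1" --pt "0.3 0 0 0 0 0 1" --pt "0.3 0 0 0 0 0 0.4" --pt "0.3 0 0 0 0 0 0.4" --pt "0.3 0 0 0 0 0 0.4" --pt "0.3 0 -1 0 0 0 0.4" --pt "0.3 0 -3 0 0 0 0.3" --pt "0.3 0 -6 0 0 0 0" --pt "0.3 0 -9 0 0 0 -1" --pt "0.3 0 -10 0 0 0 -1"

```text
time: 13.0
eef_pos: [0.5781, 0.1327, 0.2059]
tcp_rot: [3.141, 0.005, 3.047]
ft_force: [0.3, 0.3, 0.1]
finger_gap: 0.077
gripper_force: 0.0
```

```bash
python3 - <<'E'
from h import *
s=monitor.state(); print(s['eef_pos'],s['tcp_rot'],s['time'],s['ft_force'],s['finger_gap'], (s['eef_pos'][:2]-O)@EX)
d=cam('wrist'); np.savez('w6.npz',**d); cv2.imwrite('pics/w6.png',d['img']); P=cloud(d)
V=np.stack([(P[...,:2]-O)@EX,(P[...,:2]-O)@EY,P[...,2]],-1)
m=(abs(V[...,0]+.13)<.03)&(abs(V[...,1])<.02)&(abs(V[...,2]-.11)<.006); 
v,u=np.nonzero(m); w=np.array([onz(d,a,b,.11)[:2]-O for a,b in zip(u,v)]); w=np.stack([w@EX,w@EY],1)
print('tray handle',len(u),cv2.minAreaRect((w*1000).astype(np.float32)))
E
```

```text
[0.57813336 0.1326947  0.20588998] [3.14105471 0.00456759 3.04744066] 13.0 [0.3081397  0.34359155 0.07016088] 0.0769792645011795 -0.12946715266044692
tray handle 2652 ((-121.96515655517578, -0.1986827850341797), (49.99642562866211, 40.63682174682617), 0.052818186581134796)
```

View pics/w6.png

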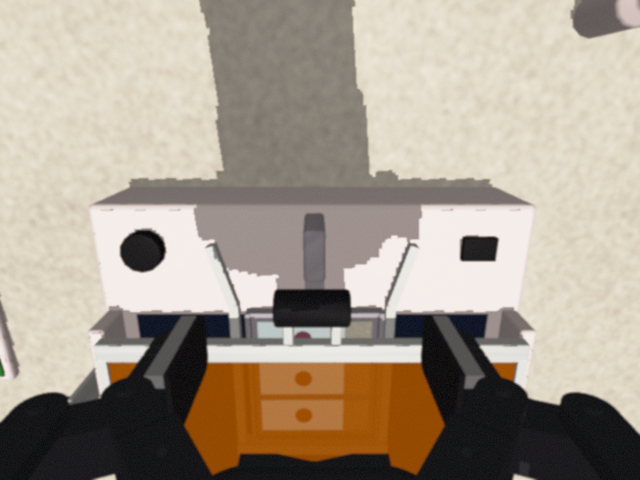

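The tray sits between the guides, with its handle at (314,245). The screen's black grip spans (274–350, 290–326). Checking the tray edge and computing the approach to the grip.

```bash
python3 - <<'E'
from h import *
d=dict(np.load('w6.npz')); g=cv2.cvtColor(d['img'],cv2.COLOR_BGR2GRAY)
def V(u,v,z): p=onz(d,u,v,z)[:2]-O; return np.round([p@EX*1000,p@EY*1000],1)
b=(d['img'].max(2)<60).astype(np.uint8); n,l,st,ce=cv2.connectedComponentsWithStats(b[280:333,255:370]); i=1+np.argmax(st[1:,4]); x,y,w,h,_=st[i]; print(st[i],ce[i])
uc,vc=255+x+w/2-.5,280+y+h/2-.5; print('handle c',V(uc,vc,.104),'ends',V(255+x-.5,vc,.107),V(255+x+w-.5,vc,.107))
print('tray handle col',g[205:222,314].tolist()); print('rob edge',V(314,213.5,.11))
p=vw(-.0975,0); print(goal([*p,.15],np.pi+YAW),goal([*p,.113],np.pi+YAW))
E
```

```text
[  18   10   78   37 2715] [56.55506446 27.63130755]
handle c [-96.4  -0.5] ends [-97.9 -22.7] [-98.   21.8]
tray handle col [137, 144, 145, 150, 149, 148, 146, 138, 117, 93, 82, 85, 85, 84, 84, 84, 86]
rob edge [-154.3    0.9]
([-3.18, -0.07, 5.59], [0.03, 0.24, 0.02]) ([-3.16, -0.07, 9.29], [0.03, 0.24, 0.02])
```

Request:
arm_command --newtons 80 --pt "-1.5 -0.1 0 0 0.2 0 -1" --pt "-3.2 -0.1 1 0 0.2 0 -1" --pt "-3.2 -0.1 4 0 0.2 0 -1" --pt "-3.2 -0.1 7 0 0.2 0 -1" --pt "-3.2 -0.1 8.8 0 0.2 0 -1" --pt "-3.2 -0.1 9.3 0 0.2 0 -1" --pt "-3.2 -0.1 9.3 0 0.2 0 0" --pt "-3.2 -0.1 9.3 0 0.2 0 1" --pt "-3.2 -0.1 9.3 0 0.2 0 1" --pt "-3.2 -0.1 9.3 0 0.2 0 1"

```text
time: 14.3
eef_pos: [0.6093, 0.1285, 0.1109]
tcp_rot: [-3.141, -0.001, 3.047]
ft_force: [-2.2, -2.5, 6.5]
finger_gap: 0.0425
gripper_force: 81.1
```

Request:
arm_command --pt "0 0 0 0 0 0 1" --pt "0 0 0 0 0 0 1" --pt "0 0 0 0 0 0 1" --pt "0 0 0 0 0 0 1" --pt "0 0 0 0 0 0 1" --pt "0 0 0 0 0 0 1" --pt "0 0 0 0 0 0 1" --pt "0 0 0 0 0 0 1" --pt "0 0 0 0 0 0 1" --pt "0 0 0 0 0 0 1"

```text
time: 15.55
eef_pos: [0.6094, 0.1285, 0.1109]
tcp_rot: [-3.141, -0.001, 3.047]
ft_force: [-2.0, -1.8, 6.8]
finger_gap: 0.0428
gripper_force: 81.1
```

```bash
python3 - <<'E'
from h import *
s=monitor.state(); print(s['eef_pos'],s['tcp_rot'],s['time'],s['ft_force'],s['finger_gap'],s['gripper_force'], (s['eef_pos'][:2]-O)@EX)
s0=cam('scene'); np.savez('s7.npz',**s0); t=cam('top'); np.savez('t7.npz',**t)
W=np.zeros((560,800,3),np.uint8)
W[:360]=cv2.resize(s0['img'][195:285,180:380],(800,360),interpolation=3)
W[360:,:400]=cv2.resize(t['img'][135:185,315:375],(400,200),interpolation=3) if 0 else cv2.resize(t['img'][130:190,310:430],(400,200),interpolation=3)
cv2.imwrite('pics/c7.png',W)
E
```

```text
[0.60936981 0.12846724 0.11092461] [-3.14139703e+00 -1.37135913e-03  3.04729584e+00] 15.55 [-2.02769985 -1.83053745  6.76248678] 0.042761794767509145 81.1184012889862 -0.09797117407490305
```

View pics/c7.png

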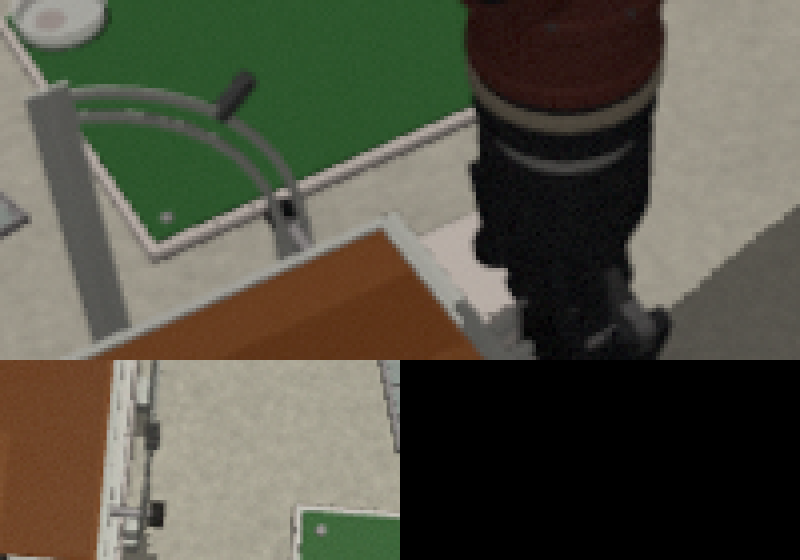

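The grip is held with a 42.8 mm gap on the 44 mm handle. In the scene crop the clip runs from about (222,112) to (248,78) and the nut is at (285,208). In the top crop the clip is at (153,435) and the nut at (155,513). Measuring the clip angle numerically, using the stud at angle 0 to check for bias.

```bash
cat >> h.py <<'E'
def onplane(d,u,v,yv):
    o,r=ray(d,u,v); n=np.array([*EY,0]); p=o+r*((np.append(O,0)@n+yv)-o@n)/(r@n)
    return (p[:2]-O)@EX*1e3, p[2]*1e3
def W3(x,y,z): return np.array([*vw(x,y),z])
E
python3 - <<'E'
from h import *
s=dict(np.load('s7.npz')); t=dict(np.load('t7.npz'))
def blob(d,u0,u1,v0,v1,th):
    I=d['img'][v0:v1,u0:u1].astype(float); mx=I.max(2); w=np.clip(th-mx,0,None); 
    n,l,st,ce=cv2.connectedComponentsWithStats((w>0).astype(np.uint8)); i=1+np.argmax(st[1:,4]); w=w*(l==i)
    v,u=np.mgrid[v0:v1,u0:u1]; c=np.array([(u*w).sum(),(v*w).sum()])/w.sum(); q=np.stack([u[w>0]-c[0],v[w>0]-c[1]]); 
    ev=np.linalg.eigh(np.cov(q,aweights=w[w>0])); return c,st[i],ev[1][:,1],np.sqrt(ev[0])
for nm,d,bx in [('s clip',s,(230,248,208,228)),('s nut',s,(243,262,238,256)),('t clip',t,(350,362,142,160)),('t nut',t,(350,362,172,182))]:
    for th in (70,85): print(nm,th,*[np.round(a,2).tolist() for a in blob(d,*bx,th)])
for nm,d in (('s',s),('t',t)):
    for y in (-.1535,-.165): print(nm,'stud pred',np.round(pix(d,W3(-.025,y,.104)),1), [np.round(pix(d,W3(.115-r*np.cos(a),y,.104+r*np.sin(a))),1).tolist() for r in (.140,.155) for a in (.6,.7,.8)])
print(s['img'][206:230,230:250].max(2))
E
```

```text
s clip 70 [238.55, 218.96] [3, 5, 11, 13, 74] [-0.58, 0.81] [1.3, 3.72]
s clip 85 [238.49, 218.85] [2, 3, 16, 17, 133] [-0.56, 0.83] [1.79, 3.93]
s nut 70 [251.53, 246.83] [7, 7, 5, 5, 20] [0.44, 0.9] [0.87, 1.32]
s nut 85 [250.33, 246.94] [0, 0, 12, 15, 79] [-0.97, -0.25] [2.21, 2.38]
t clip 70 [355.15, 152.85] [4, 7, 4, 8, 23] [0.05, 1.0] [0.91, 2.24]
t clip 85 [355.08, 152.41] [3, 6, 5, 9, 36] [0.07, 1.0] [1.07, 2.3]
t nut 70 [356.76, 176.38] [4, 1, 5, 7, 26] [-0.13, 0.99] [1.02, 2.07]
t nut 85 [356.37, 176.42] [1, 1, 8, 9, 40] [-0.33, 0.94] [1.39, 2.16]
s stud pred [252.1 251. ] [[236.5, 227.8], [231.7, 225.2], [226.4, 223.1], [241.7, 222.2], [236.5, 219.3], [230.6, 216.9]]
s stud pred [249.7 247.7] [[234.0, 224.4], [229.2, 221.8], [223.9, 219.7], [239.2, 218.9], [233.9, 215.9], [228.1, 213.5]]
t stud pred [354.  175.7] [[356.8, 153.5], [357.4, 147.8], [358.1, 141.8], [356.5, 157.7], [357.2, 151.5], [358.0, 144.7]]
t stud pred [359.  176.1] [[362.2, 153.9], [362.9, 148.3], [363.6, 142.3], [362.0, 158.2], [362.7, 151.9], [363.5, 145.2]]
[[ 87  86  86  85  86  84  86  87  86  86  8
[... 1296 characters left out ...]
  84  86
   84  85]
 [ 85  87  90  90  73  50  43  32  37  64  83  86  87  88  86  85  86  87
   86  86]
 [ 86  86  87  78  57  43  34  36  63  81  86  86  85  86  86  86  86  86
   86  83]
 [ 86  86  86  77  55  35  34  57  76  77  84  86  85  84  86  88  85  85
   83  86]
 [ 84  86  86  84  74  57  61  78  83  80  86  86  87  89  87  84  84  87
   86  87]
 [ 84  85  87  86  84  80  81  87  86  85  84  83  82  82  88  85  86  87
   84  85]
 [ 84  81  83  89  86  86  84  84  87  85  84  85  82  80  83  82  84  85
   85  87]
 [ 84  83  94  97  89  87  84  85  83  87  87  85  85  81  82  85  86  84
   87  86]
 [ 87  85  88  91  85  79  83  86  84  88  86  86  83  84  82  85  85  86
   85  85]]
```

```bash
python3 - <<'E'
from h import *
s=dict(np.load('s7.npz')); t=dict(np.load('t7.npz')); s0=dict(np.load('scene0.npz')); t0=dict(np.load('top0.npz'))
def cen(d,u0,u1,v0,v1,lo,hi):
    I=d['img'][v0:v1,u0:u1].astype(float).max(2); w=np.clip((hi-I)/(hi-lo),0,1); v,u=np.mgrid[v0:v1,u0:u1]
    m=np.zeros_like(w); n,l,st,_=cv2.connectedComponentsWithStats((w>.15).astype(np.uint8)); w=w*(l==1+np.argmax(st[1:,4]))
    return np.array([(u*w).sum(),(v*w).sum()])/w.sum()
def tri(obs):
    A=np.zeros((3,3));b=np.zeros(3)
    for d,c in obs:
        o,r=ray(d,*c); r/=np.linalg.norm(r); M=np.eye(3)-np.outer(r,r); A+=M;b+=M@o
    p=np.linalg.solve(A,b); res=[np.round(np.array(pix(d,p))-c,2).tolist() for d,c in obs]; return np.array([(p[:2]-O)@EX,(p[:2]-O)@EY,p[2]]),res
for a,b in ((s,t),(s0,t0)):
    cs=cen(a,230,248,210,229,58,82); 
    for lo,hi in ((60,90),(50,75)):
        ct=cen(b,350,362,145,160,lo,hi); p,res=tri([(a,cs),(b,ct)]); dx,dz=.115-p[0],p[2]-.104
        print(cs.round(2),ct.round(2),p.round(4),res,'theta',np.arctan2(dz,dx).round(3),'r',np.hypot(dx,dz).round(4))
    for y in (-.148,-.150,-.152):
        x,z=onplane(a,*cs,y); print(y,'scene only theta',np.arctan2(z-104,115-x).round(3),np.hypot(z-104,115-x).round(1))
print(t['img'][145:182,348:362].max(2))
E
```

```text
[238.37 218.59] [355.08 152.3 ] [-0.0066 -0.1494  0.2071] [[0.24, 0.06], [0.14, -0.18]] theta 0.704 r 0.1594
[238.37 218.59] [355.12 152.74] [-0.007  -0.1497  0.2066] [[0.41, 0.1], [0.24, -0.31]] theta 0.699 r 0.1594
-0.148 scene only theta 0.715 159.8
-0.15 scene only theta 0.704 159.1
-0.152 scene only theta 0.692 158.4
[238.69 221.99] [354.33 151.02] [-0.0036 -0.1468  0.2023] [[-0.59, -0.14], [-0.34, 0.44]] theta 0.692 r 0.1541
[238.69 221.99] [354.84 151.64] [-0.0042 -0.1481  0.201 ] [[-0.5, -0.12], [-0.29, 0.37]] theta 0.683 r 0.1537
-0.148 scene only theta 0.676 153.9
-0.15 scene only theta 0.663 153.3
-0.152 scene only theta 0.651 152.7
[[161 177 116  75  73  72  70 127 146 162 166 169 167 168]
 [157 175 120  90  95  94  77 118 120 157 167 164 162 170]
 [142 166 119  93  99  98  87 115 135 164 165 162 158 166]
 [140 158 120  94  95  89  75 109 117 120 153 163 161 162]
 [131 151 120  94  96  80  65  70  71  84 150 165 165 168]
 [163 153 118  98 100  74  60  61  54  74 155 171 172 173]
 [168 143 109 103 101  77  59  59  63  78 158 173 175 172]
 [149 129 105  97 104  76  61  60  
[... 1035 characters left out ...]
4 167 170 127 100  94 156 175 174 175 170 172 171]
 [163 170 168 176 119  84  93 160 174 178 175 171 171 171]
 [172 175 171 173 111  77  91  95  98  94 109 129 162 173]
 [160 175 174 161 105  78 118  73  36  42  46 111 161 168]
 [143 141 146 120  88  85 110  70  39  39  33 117 163 172]
 [157 160 164 147 104  75 119  80  46  43  38 122 166 174]
 [114 123 123 119  94  83 110  72  44  43  33 114 167 174]
 [163 148 141 105  76  80  65  42  33  38  40 147 170 170]
 [174 186 189 120  76  97  69  46  37  33  31 159 171 165]
 [181 192 197 132  77  99  70  37  29  29  40 155 166 164]
 [187 193 194 124  73  92 155 167 130 122 120 162 165 165]
 [121 125 126  84  77 147 173 178 166 165 166 171 167 167]]
```

Both views together put the clip at about 0.69–0.70 rad. Now lifting the screen along the 212 mm arc, tilting the tool slightly so the fingertips clear the screen's edge.

Request:
arm_command --pt "0 0 -0.4 0 0 0 1" --pt "0 0 -1.05 0 1 0 1" --pt "-0.13 0 -2.1 0 2 0 1" --pt "-0.28 0 -3.15 0 3 0 1" --pt "-0.47 0 -4.2 0 4 0 1" --pt "-0.72 0 -5.25 0 5 0 1" --pt "-1.02 0 -6.25 0 6 0 1" --pt "-1.38 0 -7.25 0 7 0 1" --pt "-1.65 0 -7.95 0 8 0 1" --pt "-1.77 0 -8.25 0 8 0 1"

```text
time: 16.9
eef_pos: [0.6262, 0.1269, 0.1917]
tcp_rot: [-3.141, -0.145, 3.047]
ft_force: [-3.1, -1.5, -0.1]
finger_gap: 0.0428
gripper_force: 81.7
```

```bash
python3 - <<'E'
from h import *
s=monitor.state(); print(s['eef_pos'],s['tcp_rot'],s['time'],s['ft_force'],s['finger_gap'],s['gripper_force'], (s['eef_pos'][:2]-O)@EX,(s['eef_pos'][:2]-O)@EY)
E
```

```text
[0.62619737 0.12686554 0.19174891] [-3.14134184 -0.14485714  3.04731325] 16.9 [-3.12873484 -1.50104287 -0.0860057 ] 0.04279918497942512 81.65478229522705 -0.08106756173261681 -0.0006128972616547337
```

```bash
cat >> h.py <<'E'
def tgt(th,tilt):
    c,s=np.cos(tilt),np.sin(tilt); hx,hz=.115-.212*np.cos(th),.104+.212*np.sin(th)
    ox,oz=-.001*c+.0069*s, .001*s+.0069*c
    p=vw(hx+ox,-.0006); return goal([*p,hz+oz],np.pi+YAW,tilt)
E
python3 - <<'E'
from h import *
for th,ti in ((.4,8),(.45,9),(.5,10),(.55,11),(.6,12),(.64,13),(.67,14),(.69,14)): print(th,tgt(th,np.radians(ti)))
E
```

```text
0.4 ([-0.05, 0.0, -0.19], [-0.02, -0.3, 0.01])
0.45 ([-0.36, 0.0, -1.21], [-0.02, 0.7, 0.01])
0.5 ([-0.71, 0.0, -2.21], [-0.02, 1.7, 0.01])
0.55 ([-1.12, 0.0, -3.2], [-0.02, 2.7, 0.01])
0.6 ([-1.57, -0.0, -4.16], [-0.02, 3.7, 0.01])
0.64 ([-1.97, -0.0, -4.92], [-0.02, 4.7, 0.01])
0.67 ([-2.29, -0.0, -5.47], [-0.02, 5.7, 0.01])
0.69 ([-2.51, -0.0, -5.84], [-0.02, 5.7, 0.01])
```

Request:
arm_command --pt "-0.1 0 -0.5 0 0 0 1" --pt "-0.36 0 -1.2 0 1 0 1" --pt "-0.71 0 -2.2 0 2 0 1" --pt "-1.12 0 -3.2 0 3 0 1" --pt "-1.57 0 -4.15 0 4 0 1" --pt "-1.9 0 -4.75 0 5 0 1" --pt "-2.1 0 -5.15 0 5.5 0 1" --pt "-2.29 0 -5.45 0 5.7 0 1" --pt "-2.4 0 -5.65 0 5.7 0 1" --pt "-2.4 0 -5.65 0 5.7 0 1"

```text
time: 18.15
eef_pos: [0.6581, 0.1239, 0.2446]
tcp_rot: [-3.141, -0.242, 3.047]
ft_force: [-5.2, -1.8, 0.9]
finger_gap: 0.0427
gripper_force: 82.3
```

```bash
python3 - <<'E'
from h import *
s=monitor.state(); x=(s['eef_pos'][:2]-O)@EX; print(s['eef_pos'],s['tcp_rot'],s['time'],s['ft_force'],s['finger_gap'],s['gripper_force'],s['qd'])
ti=-s['tcp_rot'][1]; c,q=np.cos(ti),np.sin(ti); hx=x+.001*c-.0069*q; hz=s['eef_pos'][2]-.001*q-.0069*c
print('FK theta',np.arctan2(hz-.104,.115-hx),'r',np.hypot(hz-.104,.115-hx),tgt(.69,np.radians(14)))
a=cam('scene'); t=cam('top'); np.savez('s9.npz',**a); np.savez('t9.npz',**t)
W=np.zeros((560,800,3),np.uint8)
W[:,:440]=cv2.resize(a['img'][200:256,215:259],(440,560),interpolation=3); W[:,450:]=cv2.resize(t['img'][125:189,330:370],(350,560),interpolation=3); cv2.imwrite('pics/c9.png',W)
E
```

```text
[0.65810095 0.12385584 0.24464657] [-3.14135917 -0.24234701  3.04740433] 18.15 [-5.15963769 -1.80698207  0.91847035] 0.0427041539921752 82.25160598754883 [ 0.00034004 -0.00421411 -0.00923796 -0.00187824 -0.00138474  0.00073769]
FK theta 0.6818901447946875 r 0.21214718399983715 ([-0.09, -0.0, -0.15], [-0.02, 0.11, 0.02])
```

View pics/c9.png

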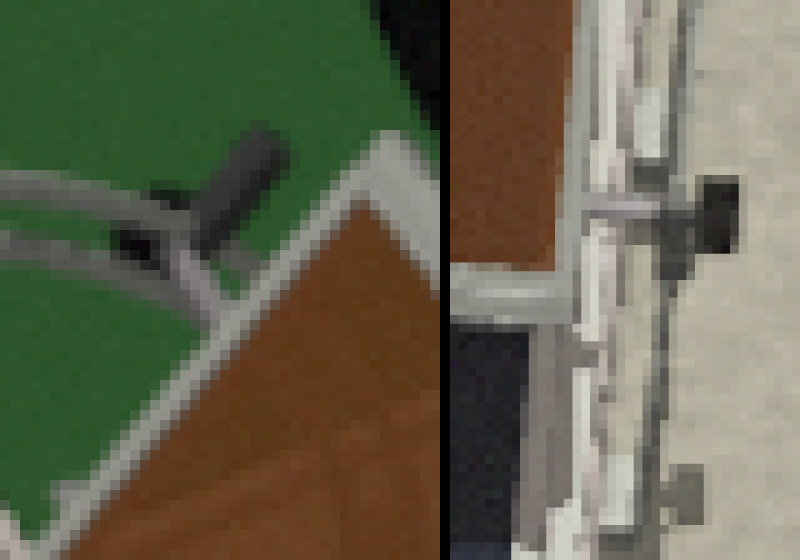

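At FK angle 0.682 the nut in the top view sits at (360,149.1), which agrees with FK to 0.001 rad. The clip is at v≈152.6 in the top view, which at its radius means 0.698 rad. A 15 mrad correction follows.

Request:
arm_command --pt "-0.05 0 -0.1 0 0 0 1" --pt "-0.1 0 -0.2 0 0 0 1" --pt "-0.14 0 -0.29 0 0 0 1" --pt "-0.14 0 -0.29 0 0 0 1" --pt "-0.14 0 -0.29 0 0 0 1" --pt "-0.14 0 -0.29 0 0 0 1" --pt "-0.14 0 -0.29 0 0 0 1" --pt "-0.14 0 -0.29 0 0 0 1" --pt "-0.14 0 -0.29 0 0 0 1" --pt "-0.14 0 -0.29 0 0 0 1"

```text
time: 19.5
eef_pos: [0.66, 0.1237, 0.247]
tcp_rot: [-3.141, -0.242, 3.047]
ft_force: [-4.4, -2.1, 1.9]
finger_gap: 0.043
gripper_force: 82.3
```

```bash
python3 - <<'E'
from h import *
s=monitor.state(); x=(s['eef_pos'][:2]-O)@EX; print(s['eef_pos'],s['time'],s['ft_force'],s['moment'],s['finger_gap'],s['gripper_force'],abs(s['qd']).max())
ti=-s['tcp_rot'][1]; c,q=np.cos(ti),np.sin(ti); hx=x+.001*c-.0069*q; hz=s['eef_pos'][2]-.001*q-.0069*c
print('FK theta',np.arctan2(hz-.104,.115-hx),'r',np.hypot(hz-.104,.115-hx))
a=cam('scene'); t=cam('top'); np.savez('s10.npz',**a); np.savez('t10.npz',**t)
I=t['img'][140:160,352:364].max(2).astype(float); print(I.astype(int))
t7=dict(np.load('t7.npz'))
print('pred clip box v (r .159):',[(th,np.round(pix(t,W3(.115-.159*np.cos(th),-.1515,.104+.159*np.sin(th))),2).tolist(),np.round(pix(t,W3(.115-.14*np.cos(th),-.16,.104+.14*np.sin(th))),2).tolist()) for th in (.67,.69,.71)])
W=np.zeros((560,800,3),np.uint8); W[:]=cv2.resize(a['img'][205:240,215:265],(800,560),interpolation=2); cv2.imwrite('pics/c10.png',W)
E
```

```text
[0.66004411 0.12365261 0.24699109] 19.5 [-4.36238103 -2.08097398  1.93222676] [-0.59901356  0.6686896   0.10535213] 0.0429851254499742 82.25633025169373 0.0012831367037623668
FK theta 0.6962734440155419 r 0.2121307948807903
[[194 198 142  93 143 173 178 181 178 176 172 178]
 [194 195 136  91 137 169 180 181 180 177 175 175]
 [200 207 141  98 143 165 177 181 178 172 173 178]
 [113 119  91 103 146 167 175 183 182 181 179 177]
 [ 76  75  73 104 142 177 135 104  98 112 117 170]
 [ 76  76  75 135 155 176 115  45  41  54  51 132]
 [117 108  96 130 129 156 102  45  40  40  31 117]
 [169 165 159 136 128 153  98  46  44  41  40 152]
 [146 134 105 119 122 128  78  44  46  46  40 157]
 [ 95  83  63  76  78  83  54  41  44  44  62 165]
 [104  71  64  63  63  62  44  35  43  36  59 160]
 [108  79  65  68  63  84  58  40  32  37  51 160]
 [107  81  66  64  64  90  55  25  26  27  73 163]
 [177 116  68  61  65  71 150 171 167 137 156 178]
 [184 128  75  72  74  92 171 187 182 177 177 179]
 [181 114  58  63  58  93 170 182 181 183 184 181]
 [181 123  65  58  55 120 177 188 183 181 182 181]
 [171 151 105  94 156 174 187 187 184 183 182 181]
 [170 162 113  82 169 191 188 184 181 182 182 175]
 [176 166 112 138 185 187 184 184 185 184 185 181]]
pred clip box v (r .159): [(0.67, [356.0, 154.33], [360.3, 149.84]), (0.69, [356.15, 153.01], [360.43, 148.69]), (0.71, [356.29, 151.67], [360.56, 147.52])]
```

View pics/c10.png

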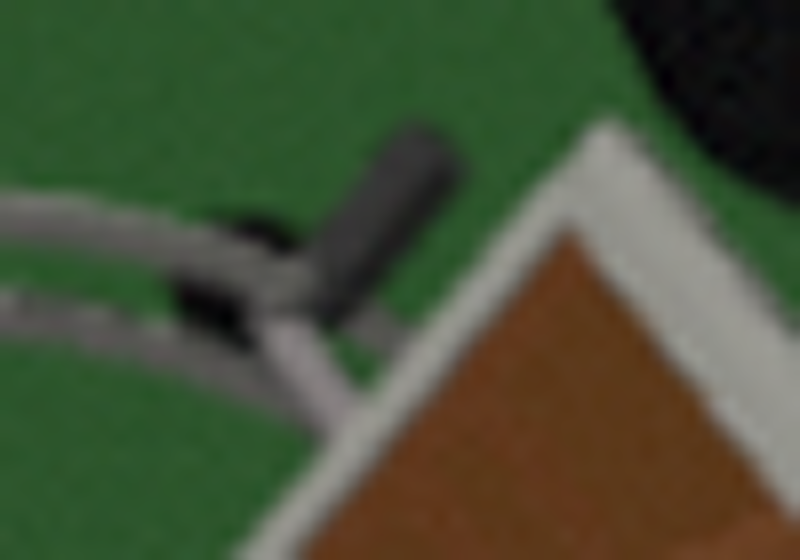

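The stud shaft's axis, (345,420)→(280,330), passes through the radial foot of the clip at about (285,345), so the stud and clip line up. FK, the nut and the clip all give 0.696 rad. One last numeric check that the tray stayed home, then I hand in.

```bash
python3 - <<'E'
from h import *
d=cam('wrist'); P=cloud(d); V=np.stack([(P[...,:2]-O)@EX,(P[...,:2]-O)@EY,P[...,2]],-1).reshape(-1,3)
m=(abs(V[:,0]+.13)<.04)&(abs(V[:,1])<.015)&(V[:,2]>.085)&(V[:,2]<.116); q=V[m]
if len(q): print(len(q),np.percentile(q,[2,50,98],axis=0).round(4))
s=monitor.state(); print(s['eef_pos'],s['ft_force'],s['gripper_force'])
E
```

```text
929 [[-0.1442 -0.005   0.0969]
 [-0.1292  0.0007  0.1106]
 [-0.1152  0.0065  0.112 ]]
[0.66001767 0.12369638 0.2469673 ] [-5.04683034 -2.40691192  1.47809114] 82.25673079490662
```

```bash
python3 -c "
from station import workorder
print(workorder.hand_in())"
```

```text
the job is handed in; nothing more can be done
None
```

The tray is fully home against the rear stop. The arm is holding the amber screen steady at about 0.70 rad, where my measurements put the stud at the index clip, and the job was handed in at about 20 s of the 58 s limit.

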